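Set out a stripped safe lock for refitting, in reverse order

TASK

The four parts of a room safe's lock lie in a row of dishes on the walnut turntable in the order in which they came off, beginning at the dish beside the turntable's post. Move them to the refitting rack in reverse order: the part farthest from the turntable's post goes in the bay beside the rack's post, the next farthest in the next bay, and so on, so that the part beside the turntable's post ends in the bay farthest from the rack's post. Set each one down, without dropping it, upright as it now lies and in the middle of its bay, and let go.

Things in the scene. Friction and masses are not known exactly. Their poses are not given: they have to be found in the camera images.
- knob: Brushed steel safe handle knob: a round skirt 44 mm in diameter and 10 mm high, and on it an upright bar grip 44 mm long (along the knob's x), 14 mm wide (y) and 26 mm high; 36 mm high in all, about 160 g. Origin: centre of its underside, z up. It lies in its dish with its x within 0.25 rad of the row's direction.
- cover: Orange plastic battery cover: a block 52 mm long (its x), 36 mm wide (y) and 18 mm high, with fine ribs on top and a 4 mm latch tongue at its +x end; about 40 g. Origin: centre of its underside, z up. It lies in its dish with its x within 0.25 rad of the row's direction.
- plug: Brass cylinder plug standing upright: a round foot 30 mm in diameter and 6 mm high, and on it a round shank 22 mm in diameter; 42 mm high in all, about 110 g. Origin: centre of its underside, z up.
- lens: Green glass indicator lens, dome upwards: a round flange 40 mm in diameter and 5 mm high, a straight barrel 30 mm in diameter from 5 to 18 mm above the underside, and a dome on top; 26 mm high in all, about 40 g. Origin: centre of its underside, z up.
- knob_dish: Steel dish, 60 x 60 x 4 mm with a black rubber top, fixed on the turntable: the one in which the knob lies at the start, and which stays behind there when the knob is moved. Origin: centre of its underside, on the turntable's top; its axes are parallel to the turntable's.
- cover_dish: Steel dish, 60 x 60 x 4 mm with a black rubber top, fixed on the turntable: the one in which the battery cover lies at the start, and which stays behind there when the battery cover is moved. Origin: centre of its underside, on the turntable's top; its axes are parallel to the turntable's.
- plug_dish: Steel dish, 60 x 60 x 4 mm with a black rubber top, fixed on the turntable: the one in which the plug lies at the start, and which stays behind there when the plug is moved. Origin: centre of its underside, on the turntable's top; its axes are parallel to the turntable's.
- lens_dish: Steel dish, 60 x 60 x 4 mm with a black rubber top, fixed on the turntable: the one in which the lens lies at the start, and which stays behind there when the lens is moved. Origin: centre of its underside, on the turntable's top; its axes are parallel to the turntable's.
- turntable: Round walnut lazy-susan, 380 mm wide, top 36 mm above the shelf; locked. Origin: on its axis at shelf level. Four dishes in a row through its centre at x = 105, 35, -35, -105 mm (y = 0, its frame), a part in each; part undersides 40 mm above the shelf. Steel post (26 mm wide, 30 mm high) at x = 165 mm marks the row's start. A jar and a brass ring 135 mm off the row are not needed.
- rack: Refitting rack: aluminium bar 290 mm long (x), 76 mm wide (y), fixed flat on the shelf. Origin: centre of underside. Four bays with black floors 12 mm above the shelf, centres at x = 105, 35, -35, -105 mm (y = 0); bays 67 x 76 mm, parted by ribs 3 mm thick, 4 mm high. A steel post (26 mm wide, 30 mm high above the bar) beside its +x end, at x = 160 mm, marks the row's start.

How it is judged:
At the end, for the whole second after the job is handed in: Each of the four parts stands in its rack bay, in reverse order (the part that started at turntable x = s is at rack x = -s), its origin within 15 mm of the bay's centre along and across the rack and within 4 mm of the bay's floor in height, upright within 0.12 rad, released and at rest (((x of knob_dish in the frame of turntable between 0.085 and 0.125 m and x of knob in the frame of rack between -0.12 and -0.09 m) or (x of knob_dish in the frame of turntable between 0.015 and 0.055 m and x of knob in the frame of rack between -0.05 and -0.02 m) or (x of knob_dish in the frame of turntable between -0.055 and -0.015 m and x of knob in the frame of rack between 0.02 and 0.05 m) or (x of knob_dish in the frame of turntable between -0.125 and -0.085 m and x of knob in the frame of rack between 0.09 and 0.12 m)) and y of knob in the frame of rack between -0.015 and 0.015 m and z of knob in the frame of rack between 0.008 and 0.016 m and angle between each of knob, cover, plug, lens's own z axis and vertical below 0.12 rad and linear speed of each of knob, cover, plug, lens below 0.02 m/s and angular speed of each of knob, cover, plug, lens below 0.3 rad/s and ((x of cover_dish in the frame of turntable between 0.085 and 0.125 m and x of cover in the frame of rack between -0.12 and -0.09 m) or (x of cover_dish in the frame of turntable between 0.015 and 0.055 m and x of cover in the frame of rack between -0.05 and -0.02 m) or (x of cover_dish in the frame of turntable between -0.055 and -0.015 m and x of cover in the frame of rack between 0.02 and 0.05 m) or (x of cover_dish in the frame of turntable between -0.125 and -0.085 m and x of cover in the frame of rack between 0.09 and 0.12 m)) and y of cover in the frame of rack between -0.015 and 0.015 m and z of cover in the frame of rack between 0.008 and 0.016 m and ((x of plug_dish in the frame of turntable between 0.085 and 0.125 m and x of plug in the frame of rack between -0.12 and -0.09 m) or (x of plug_dish in the frame of turntable between 0.015 and 0.055 m and x of plug in the frame of rack between -0.05 and -0.02 m) or (x of plug_dish in the frame of turntable between -0.055 and -0.015 m and x of plug in the frame of rack between 0.02 and 0.05 m) or (x of plug_dish in the frame of turntable between -0.125 and -0.085 m and x of plug in the frame of rack between 0.09 and 0.12 m)) and y of plug in the frame of rack between -0.015 and 0.015 m and z of plug in the frame of rack between 0.008 and 0.016 m and ((x of lens_dish in the frame of turntable between 0.085 and 0.125 m and x of lens in the frame of rack between -0.12 and -0.09 m) or (x of lens_dish in the frame of turntable between 0.015 and 0.055 m and x of lens in the frame of rack between -0.05 and -0.02 m) or (x of lens_dish in the frame of turntable between -0.055 and -0.015 m and x of lens in the frame of rack between 0.02 and 0.05 m) or (x of lens_dish in the frame of turntable between -0.125 and -0.085 m and x of lens in the frame of rack between 0.09 and 0.12 m)) and y of lens in the frame of rack between -0.015 and 0.015 m and z of lens in the frame of rack between 0.008 and 0.016 m); the robot touches nothing.
It fails at once if the knob is dropped or thrown (falls faster than 0.6 m/s, as from about 18 mm, with no finger on it) (linear speed of knob above 0.6 m/s and contact force between the fingers and knob below 0.02 N).
It fails at once if the cover is dropped or thrown (falls faster than 0.6 m/s, as from about 18 mm, with no finger on it) (linear speed of cover above 0.6 m/s and contact force between the fingers and cover below 0.02 N).
It fails at once if the plug is dropped or thrown (falls faster than 0.6 m/s, as from about 18 mm, with no finger on it) (linear speed of plug above 0.6 m/s and contact force between the fingers and plug below 0.02 N).
It fails at once if the lens is dropped or thrown (falls faster than 0.6 m/s, as from about 18 mm, with no finger on it) (linear speed of lens above 0.6 m/s and contact force between the fingers and lens below 0.02 N).
It also fails if it takes over 115 s, if anything falls off the work surface, if the arm or the gripper's body presses on something with over 40 N, if the wrist force passes 120 N, or if a joint passes its speed limit or range.

ROBOT

A 7-joint arm with a two-finger parallel gripper is mounted at the origin on the work surface. World frame = base frame: x ahead of the robot, y to its left, z up, the work surface at z = 0. Lengths are in m, angles in rad, forces in N, time in s.
With the tool pointing down it reaches from about 0.35 to 0.9 m from the base axis. Payload 19.9 kg.
Tool frame: the origin (TCP) lies between the finger pads; the fingertips stand 25 mm ahead of it and the grasp point (between the pads) lies 6 mm ahead of it; z points along the fingers, y is the line along which they close (so a half turn about z gives the same grasp; the last joint's range is limited). The gripper opens to 94 mm and grips with 3 to 60 N. Pads are 16 mm wide; open, the fingers measure 119 mm over their backs; the gripper's body (75 mm by 177 mm) begins 78 mm behind the grasp point.
Start: joints at [-1.196, 0.417, -0.01, 1.614, 0.005, 1.111, -0.053], TCP at [0.253, 0.571, 0.23] pointing down, gripper open.
Joint ranges: [-2.81, 2.81], [-0.39, 2.02], [-1.27, 1.25], [0.06, 2.57], [-1.19, 4.33], [0.19, 2], [-2.82, 2.82]. Speed limits (rad/s): [1.89, 1.89, 2.39, 2.39, 3.01, 3.01, 3.01].

INTERFACE

Orientations are given as [roll, pitch, yaw] about the fixed x, y, z axes, in that order (R = Rz(yaw) Ry(pitch) Rx(roll)).
In Python, from rig import bot gives the robot as it stands.
- The arm moves only by the shell command python3 -m inch 'ROWS' [FORCE]. ROWS is JSON, a list of rows, each a list of 5 numbers: the shift along the tool's x, y, z in mm, then the turn about the tool's z in rad, then the finger opening in mm, from 0 to 94. In form: [[tx, ty, tz, spin, hand], ...]. A call has 1 to 5 rows; each row shifts and turns the commanded pose from where the row before left it, along the tool's axes as they then stand; what a row does not reach is not made up. A row lasts 1/10 s, in which the tool goes at most 50 mm and 8.59 degrees, less where a joint would pass 70% of its speed; a pose out of reach is approached as far as the arm can. A call is refused whole if a number of a shift passes 50 or a number of a turn 0.15, either way. A call with a gripper value outside its range is refused whole. The fingers move at their own pace and stop on an object; FORCE is the grip in N (left out, the last holds). Time passes only in rows, so rows that do not move let the fingers close. It gives the time, the measured TCP pose, the force, the opening and the grip force at its end, in the units of the state.
- bot.get_state(): the state, without advancing time (a new reading comes with each control period).
- bot.snapshot(name): name is "scene" or "top"; returns a dict with "image" (400x640x3 uint8, blue, green, red), "vertical_fov" (degrees; the focal length in pixels is half the picture's height over the tangent of half this angle, whatever the lens; pixels are square), "cx", "cy" (the principal point, pixels), "k1" (the pictures are not rectified: a ray, as slopes to the right and down, at radius r is drawn at 1 + k1 r^2 times it, then the intrinsics apply), "extrinsics" (4x4, takes a point from camera to world coordinates). Camera axes: x right, y down, z forward; pixel columns grow to the right and rows downward; lengths in m; the calibration is good to about 2 mm. A picture is of the moment at which its call begins. There is no depth.
- bot.hand_in(): hands the job in; it is judged then, once.
The state is a dict: "time_s": time; "joint_positions": joint angles; "joint_vel": joint speeds; "effort": joint torques, N m; "ee_pos": TCP position; "orientation": TCP orientation; "wrist_force": force on the tool from outside, world axes, zero at the start; "torque": the same for the moment, N m; "finger_gap": opening from 0.0 (shut) to 1.0 (fully open); "grasp_force": force on a finger pad.
Only numpy, scipy, OpenCV 4.12 (cv2) and the standard library are available. Lean on these libraries where they do the work, as an engineer would, in place of code of your own. Each camera call takes 0.05 s, during which the arm holds its last target. There are 200 camera calls.

## Working session

There is one attempt and no reset: what is moved stays moved. The work goes in short steps, Python scripts to look and compute and a shell command to move; the robot and the scene stay as the last step left them, time stands still between calls to the robot, and variables do not carry over. Pictures are saved under pics/ and viewed, at most 14 in all, crops included, and the job is handed in when it is done.

```bash
ls; mkdir -p pics; cat > h.py <<'E'
import numpy as np, cv2
from rig import bot
def ray(s,u,v):
    f=200/np.tan(np.radians(s["vertical_fov"]/2))
    K=np.array([[f,0,s["cx"]],[0,f,s["cy"]],[0,0,1]])
    p=np.array([(u-s["cx"])/f,(v-s["cy"])/f]);q=p.copy()
    for _ in range(30): q=p/(1+s["k1"]*(q@q))
    E=np.array(s["extrinsics"]);return E[:3,3],E[:3,:3]@np.array([q[0],q[1],1])
def onz(s,u,v,z):
    o,d=ray(s,u,v);return o+d*(z-o[2])/d[2]
E
python3 - <<'E'
from h import *
for n in("scene","top"):
    s=bot.snapshot(n);cv2.imwrite(f"pics/{n}0.png",s["image"]);print(n,s["image"].shape,s["vertical_fov"],s["cx"],s["cy"],s["k1"],np.round(s["extrinsics"],3).tolist())
print(bot.get_state())
E
```

```text
pics
scene (400, 640, 3) 48.614142329475506 321.66296367591247 201.9379622816583 -0.08057762009664132 [[-0.104, 0.857, -0.504, 0.996], [0.995, 0.093, -0.049, 0.086], [0.005, -0.507, -0.862, 0.871], [0.0, 0.0, 0.0, 1.0]]
top (400, 640, 3) 47.614621058922665 315.7364753887577 205.06933212750172 -0.08079697029426743 [[0.029, -0.999, 0.04, 0.473], [-1.0, -0.029, 0.002, 0.057], [-0.001, -0.04, -0.999, 0.964], [0.0, 0.0, 0.0, 1.0]]
{'time_s': 0.1, 'joint_positions': array([-1.19547583,  0.41791557, -0.01030397,  1.61410609,  0.00467517,
        1.11072204, -0.05299498]), 'joint_vel': array([ 0.00178576,  0.00039948,  0.00198949, -0.00216318,  0.00065072,
       -0.00132658,  0.00016708]), 'effort': array([ 3.85248073e-03, -8.52583551e+01,  6.41806964e-01, -4.26696038e+01,
       -4.87499486e-02,  1.63339247e-02,  1.10955034e-04]), 'ee_pos': array([0.25290745, 0.57119623, 0.22989033]), 'orientation': array([-3.14046747e+00,  6.45233740e-05,  2.72477502e+00]), 'wrist_force': array([ 1.12720912, -0.11465194,  0.02435655]), 'torque': array([0.02539977, 0.03636755, 0.04127391]), 'grasp_force': 0.0, 'finger_gap': 1.0034585091565722}
```

View pics/top0.png

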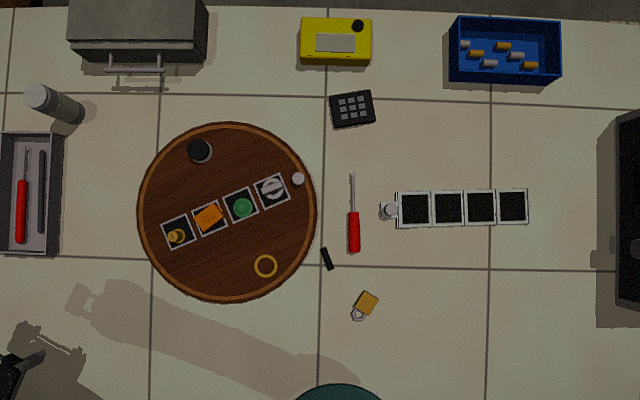

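View pics/scene0.png

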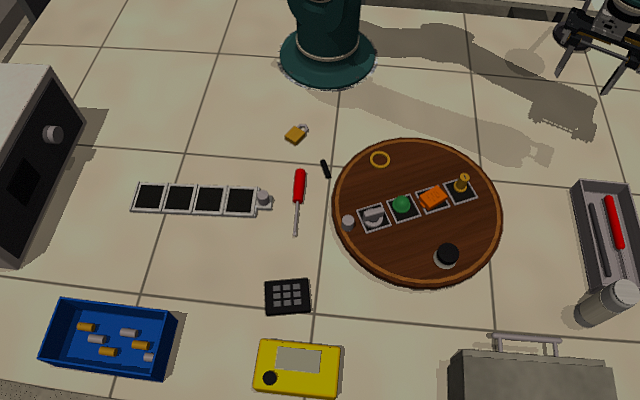

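The top view shows the turntable post at about (298,178), with the knob (272,189), lens (241,205), cover (209,217) and plug (179,233) running away from it. The rack post is at (388,210) and the bays run right from x≈415 to 513. Both views agree. Next I measure.

```bash
cat > m.py <<'E'
from h import *
a=[]
for n,(x0,y0,x1,y1) in(("top",(150,160,310,260)),("scene",(335,160,495,260))):
    s=bot.snapshot(n);im=s["image"];h=cv2.cvtColor(im,cv2.COLOR_BGR2HSV)
    a.append(cv2.resize(im[y0:y1,x0:x1],None,fx=5,fy=5,interpolation=cv2.INTER_CUBIC)[:500])
    # rack bays: dark blobs in rack area
    rx=(390,180,540,235) if n=="top" else (125,175,262,220)
    m=np.zeros(im.shape[:2],np.uint8);m[rx[1]:rx[3],rx[0]:rx[2]]=(h[rx[1]:rx[3],rx[0]:rx[2],2]<50)*255
    N,l,st,c=cv2.connectedComponentsWithStats(m)
    for i in range(1,N):
        if st[i,4]>150: print(n,"bay",st[i],np.round(onz(s,*c[i],.012),4))
    x=np.zeros_like(m);x[y0:y1,x0:x1]=255
    for k,lo,hi,z in(("lens",(45,100,40),(85,255,255),.055),("cover",(8,190,110),(16,255,255),.056),("plug",(20,130,60),(32,255,255),.06)):
        mm=cv2.inRange(h,lo,hi)&x
        N,l,st,c=cv2.connectedComponentsWithStats(mm)
        for i in range(1,N):
            if st[i,4]>40:
                cn=np.argwhere(l==i)[:,::-1].astype(np.float32);r=cv2.minAreaRect(cn)
                print(n,k,st[i],np.round(c[i],1),np.round(onz(s,*c[i],z),4),r)
cv2.imwrite("pics/crop%s.png"%__import__("time").time_ns(),a[0]);cv2.imwrite("pics/ct.png",a[0]);cv2.imwrite("pics/cs.png",a[1])
E
python3 m.py
```

```text
top bay [467 193  27  29 719] [ 0.517  -0.2902  0.012 ]
top bay [500 192  25  29 693] [ 0.5211 -0.3599  0.012 ]
top bay [402 195  27  29 726] [ 0.5094 -0.1499  0.012 ]
top bay [435 194  27  29 725] [ 0.5133 -0.2205  0.012 ]
top lens [233 198  20  20 306] [242.4 207.1] [0.5006 0.2059 0.055 ] ((242.5, 207.5), (19.0, 19.0), 90.0)
top cover [194 203  29  28 396] [207.6 216.7] [0.4792 0.2755 0.056 ] ((207.760009765625, 216.68002319335938), (17.200000762939453, 25.200002670288086), 53.13010025024414)
top plug [168 229  10  13  58] [172.7 235.6] [0.4391 0.344  0.06  ] ((172.5, 235.0), (12.0, 9.0), 90.0)
top plug [257 254  19   6  42] [265.9 256.7] [0.403  0.1548 0.06  ] ((266.0, 256.5), (18.0, 5.0), -0.0)
scene bay [135 185  29  23 520] [ 0.5206 -0.3569  0.012 ]
scene bay [165 186  28  24 527] [ 0.5166 -0.2869  0.012 ]
scene bay [195 188  28  23 532] [ 0.5125 -0.2174  0.012 ]
scene bay [226 189  28  23 536] [ 0.5086 -0.1474  0.012 ]
scene lens [392 195  19  18 254] [401.  204.1] [0.5055 0.2096 0.055 ] ((401.25006103515625, 204.25003051757812), (17.677669525146484, 16.970561981201172), 45.0)
[... 258 characters left out ...]
430664062), (15.793968200683594, 22.789955139160156), 57.9946174621582)
scene cover [341 230  15  19  63] [347.9 239.4] [0.6011 0.1028 0.056 ] ((347.6153869628906, 238.92306518554688), (22.188007354736328, 3.3282015323638916), 56.3099365234375)
scene cover [480 241  15  19  70] [488.  250.7] [0.597  0.3888 0.056 ] ((487.99737548828125, 250.68568420410156), (3.759690761566162, 22.764156341552734), 34.508522033691406)
scene plug [370 160  20   9  69] [379.6 164.1] [0.4095 0.1595 0.06  ] ((379.5, 164.0), (8.0, 19.0), 90.0)
scene plug [454 173  16  19 151] [461.2 182.9] [0.4398 0.3412 0.06  ] ((461.03216552734375, 182.05963134765625), (12.930655479431152, 18.869178771972656), 16.699241638183594)
```

View pics/ct.png

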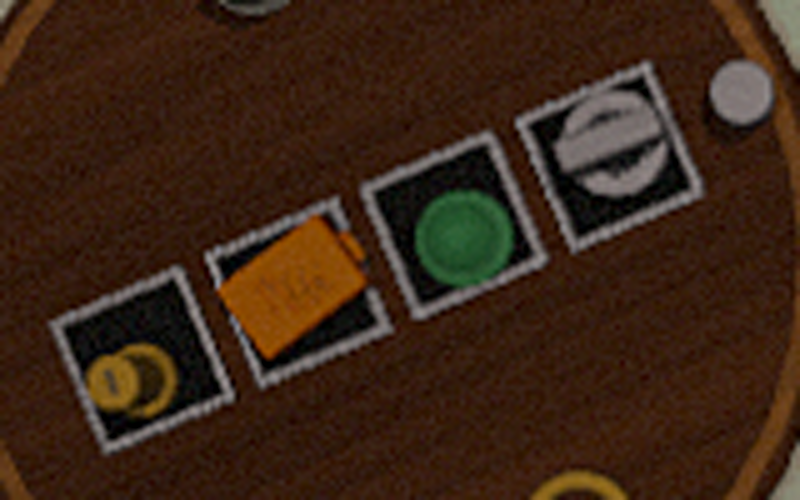

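View pics/cs.png

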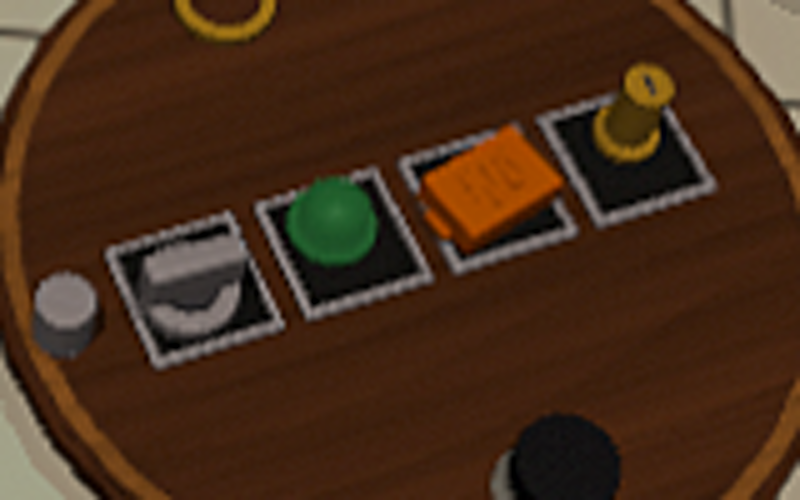

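Crops: in the top crop (5×, offset 150,160), the plug foot is at (147,381) with its top at (112,382), the cover top centre at (293,287), the lens flange at (465,238) and the knob skirt at (613,143). In the scene crop (offset 335,160), the plug foot is at (627,130) with its top at (649,85), the cover top at (493,187) and the knob bar top at (196,264).

```bash
python3 - <<'E'
from h import *
t=bot.snapshot("top");c=bot.snapshot("scene")
T=lambda x,y,z:onz(t,(x+.5)/5-.5+150,(y+.5)/5-.5+160,z)
S=lambda x,y,z:onz(c,(x+.5)/5-.5+335,(y+.5)/5-.5+160,z)
r=lambda k,*p:print(k,*[np.round(q[:2]*1e3,1) for q in p])
r("plug foot,top",T(147,381,.046),T(112,382,.082),S(627,130,.046),S(649,85,.082))
q=[(218,292),(320,214),(368,282),(268,360)];w=[(422,193),(516,127),(565,182),(470,245)]
Q=[T(*p,.058) for p in q];W=[S(*p,.058) for p in w]
r("cover",np.mean(Q,0),np.mean(W,0),*Q,*W)
ang=lambda a,b:round(float(np.arctan2(*(a-b)[1::-1])),3)
print("cover x yaw",ang(Q[1],Q[0]),ang(Q[2],Q[3]),ang(W[0],W[1]),ang(W[3],W[2]),[np.linalg.norm(Q[i]-Q[i-1]).round(4) for i in range(4)])
r("lens",T(465,238,.045))
r("knob skirt,bar",T(613,143,.050),T(608,143,.076),S(196,264,.076))
print("knob yaw",ang(T(662,124,.076),T(553,152,.076)),ang(S(145,265,.076),S(238,237,.076)),ang(S(150,293,.076),S(247,262,.076)))
D=[[(52,323),(180,267),(235,398),(106,451)],[(207,250),(337,198),(392,327),(263,385)],[(363,187),(491,133),(547,263),(418,319)],[(519,116),(649,63),(704,192),(577,249)]]
d=[np.mean([T(*p,.040) for p in k],0) for k in D];r("dish",*d);print("row yaw",ang(d[3],d[0]),[np.linalg.norm(d[i+1]-d[i]).round(4) for i in range(3)])
r("post T",T(741,93,.066),S(65,300,.066))
print("rack yaw",np.arctan2(.2100,-.0117))
E
```

```text
plug foot,top [438.6 335.3] [439.1 338.3] [437.8 342.4] [437.7 342.2]
cover [478.6 273.6] [481.5 278.8] [475.7 304.1] [508.2 263.9] [481.5 243.5] [449.  282.8] [488.3 247.8] [449.8 289.5] [475.9 310. ] [512.  268.1]
cover x yaw -0.89 -0.88 -0.825 -0.861 [np.float64(0.0341), np.float64(0.0517), np.float64(0.0336), np.float64(0.051)]
lens [500.7 207.2]
knob skirt,bar [540.7 147.7] [538.7 147.1] [543.9 150.8]
knob yaw -1.29 -1.138 -1.123
dish [447.  339.1] [477.6 275.3] [505.9 212.4] [536.6 148.8]
row yaw -1.131 [np.float64(0.0708), np.float64(0.0689), np.float64(0.0706)]
post T [560.9  95.8] [561.   98.5]
rack yaw 1.6264530724064103
```

```bash
cat > g.py <<'E'
import sys,numpy as np
from rig import bot
from scipy.spatial.transform import Rotation as R
# g.py x y z [yaw]: mm; yaw of tool x (mod pi). Prints shift in present tool axes, mm, and spin
a=[float(v) for v in sys.argv[1:]]
s=bot.get_state();r=R.from_euler("xyz",s["orientation"])
d=r.inv().apply(np.array(a[:3])-s["ee_pos"]*1e3)
y=s["orientation"][2]
sp=(y-a[3]+np.pi/2)%np.pi-np.pi/2 if len(a)>3 else 0
print("t",round(s["time_s"],2),"pos",np.round(s["ee_pos"]*1e3,1),"rpy",np.round(s["orientation"],3),"shift",np.round(d,1),"spin",round(sp,3),"j7",round(s["joint_positions"][6],2),"gap",round(s["finger_gap"]*94,1),"gf",round(s["grasp_force"],1),"F",np.round(s["wrist_force"],1))
E
python3 g.py 438.3 339.5 150 2.011; python3 -m inch '[[0,0,0,0.143,60],[0,0,0,0.143,60],[0,0,0,0.143,60],[0,0,0,0.143,60],[0,0,0,0.143,60]]' 15; python3 g.py 438.3 339.5 150 2.011
```

```text
t 0.3 pos [253.  571.4 230.2] rpy [-3.141  0.     2.725] shift [-263.3 -137.    80.3] spin 0.714 j7 -0.05 gap 94.0 gf 0.0 F [ 0.9 -0.4  0.8]
time_s: 0.8
ee_pos: [0.253, 0.5714, 0.2303]
orientation: [-3.141, 0.0, 2.004]
wrist_force: [0.1, -0.4, 0.2]
finger_gap: 0.644
grasp_force: 0.0
t 0.8 pos [253.  571.4 230.3] rpy [-3.141  0.     2.004] shift [-288.3   70.9   80.4] spin -0.007 j7 -0.72 gap 60.6 gf 0.0 F [ 0.1 -0.4  0.2]
```

```bash
python3 -m inch '[[-29,7,5,0,50],[-29,7,5,0,50],[-29,7,5,0,50],[-29,7,5,0,50],[-29,7,5,0,50]]' >/dev/null; python3 -m inch '[[-29,7,5,0,50],[-29,7,5,0,50],[-29,7,5,0,50],[-29,7,5,0,50],[-27,8,5,0,50]]'>/dev/null;  python3 -m inch '[[0,0,0,0,50],[0,0,0,0,50]]'; python3 g.py 438.3 339.5 74 2.011
```

```text
time_s: 2.0
ee_pos: [0.4398, 0.3408, 0.1804]
orientation: [-3.141, 0.0, 2.009]
wrist_force: [-0.6, 0.2, 0.2]
finger_gap: 0.53
grasp_force: 0.0
t 2.0 pos [439.8 340.8 180.4] rpy [-3.141  0.     2.009] shift [ -0.5  -1.9 106.4] spin -0.002 j7 -0.19 gap 49.8 gf 0.0 F [-0.6  0.2  0.2]
```

```bash
python3 -m inch '[[0,-1,25,0,50],[0,-1,25,0,50],[0,0,15,0,50],[0,0,0,0,50]]' >/dev/null; python3 g.py 438.3 339.5 74 2.011; python3 - <<'E'
from h import *
a=[]
for n,x,y in(("top",130,190),("scene",400,120)):
    im=bot.snapshot(n)["image"];a.append(cv2.resize(im[y:y+100,x:x+100],None,fx=4,fy=4,interpolation=cv2.INTER_CUBIC))
cv2.imwrite("pics/p1.png",np.hstack(a))
E
```

```text
t 2.4 pos [436.3 340.5 113.8] rpy [-3.139e+00  1.000e-03  2.011e+00] shift [-1.7  1.5 39.8] spin 0.0 j7 -0.17 gap 50.3 gf 0.0 F [ 0.3  0.1 -0. ]
```

View pics/p1.png

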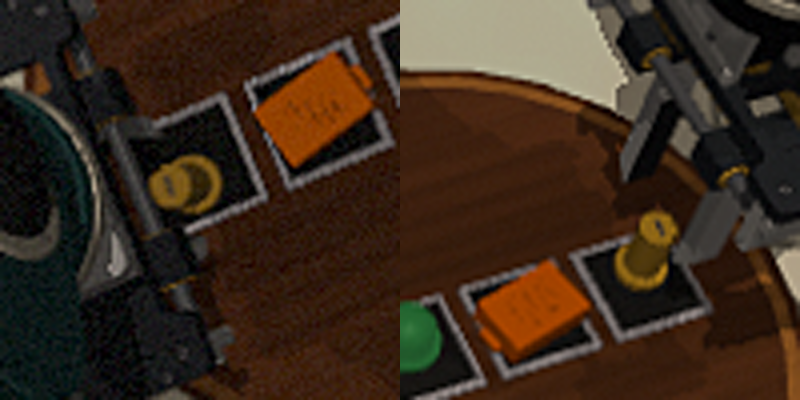

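The crops show the fingertips straddling the plug. In the scene half, their midpoint is about (657,215) against a plug top of (657,228). In the top half it is (178,187) against (170,186). That is close enough, so I descend and grip.

```bash
python3 -m inch '[[-1,1,14,0,50],[0,0,14,0,50],[0,0,12,0,50],[0,0,0,0,50]]' >/dev/null; python3 g.py 438.3 339.5 74 2.011; python3 -m inch '[[0,0,0,0,15],[0,0,0,0,15],[0,0,0,0,15],[0,0,0,0,15],[0,0,0,0,15]]' 15; python3 -m inch '[[0,0,0,0,15],[0,0,0,0,15],[0,0,0,0,15]]' ; python3 g.py 438.3 339.5 74 2.011
```

```text
t 2.9 pos [438.4 339.   73.5] rpy [-3.139e+00  1.000e-03  2.010e+00] shift [ 0.5  0.2 -0.5] spin -0.001 j7 -0.15 gap 50.1 gf 0.0 F [-0.8  0.7 -0.3]
time_s: 3.4
ee_pos: [0.4394, 0.3398, 0.0758]
orientation: [3.141, -0.0, 2.01]
wrist_force: [-0.0, -1.3, 3.6]
finger_gap: 0.231
grasp_force: 15.0
time_s: 3.7
ee_pos: [0.4394, 0.3398, 0.0758]
orientation: [3.141, -0.0, 2.01]
wrist_force: [-0.8, 0.3, 5.7]
finger_gap: 0.233
grasp_force: 15.0
t 3.7 pos [439.4 339.8  75.8] rpy [ 3.141 -0.     2.01 ] shift [ 0.2 -1.1  1.8] spin -0.001 j7 -0.15 gap 21.9 gf 15.0 F [-0.8  0.3  5.7]
```

```bash
python3 -m inch '[[0,0,-5,0,15],[0,0,-10,0,15],[0,0,-30,0,15],[0,0,-40,0,15],[0,0,-40,0,15]]' 25; python3 -m inch '[[0,0,0,0,15],[0,0,0,0,15]]';  python3 g.py 509 -148.6 120 1.626
```

```text
time_s: 4.2
ee_pos: [0.439, 0.3393, 0.2024]
orientation: [-3.141, 0.0, 2.01]
wrist_force: [0.3, 0.5, -0.8]
finger_gap: 0.23
grasp_force: 25.0
time_s: 4.4
ee_pos: [0.4394, 0.3398, 0.2015]
orientation: [3.14, -0.001, 2.01]
wrist_force: [0.1, -0.7, -1.1]
finger_gap: 0.225
grasp_force: 25.0
t 4.4 pos [439.4 339.8 201.5] rpy [ 3.14e+00 -1.00e-03  2.01e+00] shift [-471.7 -144.7   81. ] spin 0.384 j7 -0.19 gap 21.1 gf 25.0 F [ 0.1 -0.7 -1.1]
```

```bash
python3 -m inch '[[-15,-5,0,0,15],[-30,-9,0,0,15],[-30,-9,0,0,15],[-30,-9,0,0,15],[-30,-9,0,0,15]]' >/dev/null; python3 -m inch '[[-30,-9,0,0,15],[-30,-9,0,0,15],[-30,-9,0,0,15],[-30,-9,0,0,15],[-30,-9,0,0,15]]' >/dev/null; python3 -m inch '[[-30,-9,0,0,15],[-30,-9,0,0,15],[-30,-9,0,0,15],[-30,-9,0,0,15],[-30,-9,0,0,15]]' >/dev/null; python3 -m inch '[[-20,-8,0,0,15],[-15,-5,0,0,15],[0,0,0,0,15]]'; python3 -m inch '[[0,0,0,0.128,15],[0,0,0,0.128,15],[0,0,0,0.128,15],[0,0,0,0,15]]' ;python3 g.py 509 -148.6 60 1.626
```

```text
time_s: 6.2
ee_pos: [0.5072, -0.1498, 0.1995]
orientation: [-3.139, -0.0, 2.006]
wrist_force: [-0.0, 0.9, -0.6]
finger_gap: 0.226
grasp_force: 25.0
time_s: 6.6
ee_pos: [0.5079, -0.1464, 0.1998]
orientation: [-3.14, -0.0, 1.624]
wrist_force: [1.2, 0.4, -0.9]
finger_gap: 0.229
grasp_force: 25.0
t 6.6 pos [ 507.9 -146.4  199.8] rpy [-3.14  -0.     1.624] shift [ -2.2   1.2 139.8] spin -0.002 j7 0.47 gap 21.5 gf 25.0 F [ 1.2  0.4 -0.9]
```

```bash
python3 -m inch '[[-1,1,30,0,15],[-1,0,40,0,15],[0,0,40,0,15],[0,0,25,0,15],[0,0,0,0,15]]' >/dev/null; python3 g.py 509 -148.6 47 1.626;python3 - <<'E'
from h import *
a=[]
for n,x,y in(("top",360,160),("scene",200,140)):
    im=bot.snapshot(n)["image"];a.append(cv2.resize(im[y:y+100,x:x+100],None,fx=4,fy=4,interpolation=cv2.INTER_CUBIC))
cv2.imwrite("pics/p2.png",np.hstack(a))
E
```

```text
t 7.1 pos [ 507.4 -148.3   62.5] rpy [-3.136e+00 -1.000e-03  1.630e+00] shift [-0.4  1.7 15.5] spin 0.004 j7 0.6 gap 21.4 gf 25.0 F [-0.  -0.7 -0.2]
```

View pics/p2.png

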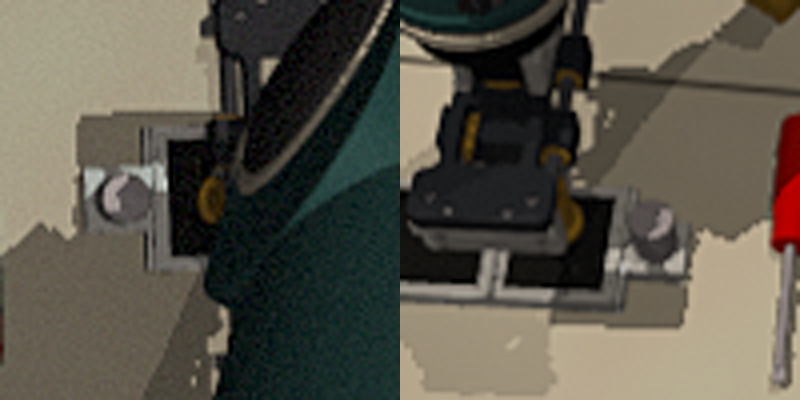

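The plug's foot is visible over the first bay, at (212,200) in the top half and (570,218) in the scene half. Now I lower it onto the floor.

```bash
python3 -m inch '[[0,1,7,0,15],[0,0,4,0,15],[0,0,1,0,15],[0,0,0,0,15]]'; python3 -m inch '[[0,0,1,0,15],[0,0,0,0,15]]';python3 -m inch '[[0,0,1,0,15],[0,0,0,0,15]]';python3 g.py 509 -148.6 47 1.626
```

```text
time_s: 7.6
ee_pos: [0.5108, -0.1489, 0.0537]
orientation: [3.141, 0.0, 1.626]
wrist_force: [-0.0, -0.7, -1.1]
finger_gap: 0.23
grasp_force: 25.0
time_s: 7.8
ee_pos: [0.5108, -0.1489, 0.0526]
orientation: [3.141, 0.0, 1.626]
wrist_force: [0.7, 0.1, -1.0]
finger_gap: 0.229
grasp_force: 25.0
time_s: 8.0
ee_pos: [0.5107, -0.1489, 0.0514]
orientation: [-3.142, 0.0, 1.626]
wrist_force: [0.4, -0.9, -1.2]
finger_gap: 0.221
grasp_force: 25.0
t 8.0 pos [ 510.7 -148.9   51.4] rpy [-3.142  0.     1.626] shift [ 0.4 -1.7  4.4] spin -0.0 j7 0.61 gap 20.8 gf 25.0 F [ 0.4 -0.9 -1.2]
```

```bash
python3 -m inch '[[0,-1,1,0,15],[0,0,1,0,15],[0,0,0,0,15]]'|grep -A0 -E "ee_pos|wrist"; python3 -m inch '[[0,0,1,0,15],[0,0,0,0,15]]'|grep -E "ee_pos|wrist";python3 -m inch '[[0,0,1,0,15],[0,0,0,0,15]]'|grep -E "ee_pos|wrist"
```

```text
ee_pos: [0.5096, -0.149, 0.0493]
--
wrist_force: [0.4, 0.0, -1.3]
ee_pos: [0.5097, -0.149, 0.0484]
wrist_force: [1.2, 0.8, -1.5]
ee_pos: [0.5098, -0.149, 0.0478]
wrist_force: [-2.5, 0.6, 8.2]
```

Contact, so I release.

```bash
python3 -m inch '[[0,0,0,0,30],[0,0,0,0,50],[0,0,0,0,50],[0,0,0,0,50]]'; python3 -m inch '[[0,0,-20,0,50],[0,0,-40,0,60],[0,0,-50,0,60],[0,0,-40,0,60],[0,0,0,0,60]]' >/dev/null; python3 g.py 480 276.3 180 2.272
```

```text
time_s: 9.1
ee_pos: [0.5097, -0.1489, 0.0474]
orientation: [-3.142, 0.0, 1.626]
wrist_force: [-0.3, -1.4, -0.0]
finger_gap: 0.519
grasp_force: 0.0
t 9.6 pos [ 511.8 -149.7  202.3] rpy [3.134e+00 1.000e-03 1.626e+00] shift [427.1  -8.6  21.9] spin -0.646 j7 0.48 gap 60.1 gf 0.0 F [-0.1  0.7 -0.3]
```

```bash
python3 -m inch '[[20,0,0,0,60],[32,-1,0,0,60],[32,-1,0,0,60],[32,-1,0,0,60],[32,-1,0,0,60]]' >/dev/null; python3 -m inch '[[32,-1,0,0,60],[32,-1,0,0,60],[32,-1,0,0,60],[32,0,0,0,60],[32,0,0,0,60]]' >/dev/null; python3 -m inch '[[32,-1,0,0,60],[32,-1,0,0,60],[32,0,0,0,60],[23,0,0,0,60],[0,0,0,0,60]]' >/dev/null; python3 -m inch '[[0,0,5,-0.13,60],[0,0,5,-0.13,60],[0,0,5,-0.13,60],[0,0,5,-0.13,60],[0,0,0,-0.13,60]]' >/dev/null; python3 -m inch '[[0,0,0,0,60],[0,0,0,0,60]]' >/dev/null; python3 g.py 480 276.3 68 2.277
```

```text
t 11.8 pos [477.4 276.3 177.3] rpy [-3.141  0.     2.271] shift [ -1.7   2.  109.3] spin -0.006 j7 0.22 gap 60.2 gf 0.0 F [ 0.3 -0.4  0.3]
```

```bash
python3 -m inch '[[-2,2,35,0,60],[0,0,35,0,60],[0,0,23,0,60],[0,0,10,0,60],[0,0,0,0,60]]' >/dev/null; python3 -m inch '[[0,0,5,0,60],[0,0,0,0,60]]' >/dev/null; python3 g.py 480 276.3 69 2.277; python3 -m inch '[[0,0,0,0,45],[0,0,0,0,30],[0,0,0,0,25],[0,0,0,0,25],[0,0,0,0,25]]' 12 >/dev/null; python3 -m inch '[[0,0,0,0,25],[0,0,0,0,25],[0,0,0,0,25]]'; python3 g.py 480 276.3 69 2.277
```

```text
t 12.5 pos [480.4 276.9  70.1] rpy [3.141 0.    2.275] shift [-0.2 -0.7  1.1] spin -0.002 j7 0.27 gap 60.1 gf 0.0 F [-0.2  0.8  0.3]
time_s: 13.3
ee_pos: [0.4802, 0.2768, 0.0698]
orientation: [3.141, 0.0, 2.276]
wrist_force: [-1.2, -0.2, 6.5]
finger_gap: 0.381
grasp_force: 11.9
t 13.3 pos [480.2 276.8  69.8] rpy [3.141 0.    2.276] shift [-0.2 -0.5  0.8] spin -0.001 j7 0.27 gap 35.8 gf 11.9 F [-1.2 -0.2  6.5]
```

```bash
python3 -m inch '[[0,0,-5,0,25],[0,0,-10,0,25],[0,0,-30,0,25],[0,0,-40,0,25],[0,0,-40,0,25]]' 20 >/dev/null; python3 -m inch '[[0,0,-5,0.13,25],[0,0,0,0.13,25],[0,0,0,0.13,25],[0,0,0,0.13,25],[0,0,0,0.13,25]]'; python3 -m inch '[[0,0,0,0,25],[0,0,0,0,25]]' >/dev/null;  python3 g.py 512.9 -219 70 1.626
```

```text
time_s: 14.3
ee_pos: [0.4801, 0.2767, 0.2003]
orientation: [3.141, -0.0, 1.62]
wrist_force: [0.0, 0.6, -0.0]
finger_gap: 0.383
grasp_force: 19.9
t 14.5 pos [480.  276.8 199.9] rpy [ 3.141 -0.     1.63 ] shift [-496.9    3.4  129.8] spin 0.004 j7 -0.38 gap 36.1 gf 19.9 F [-0.8 -0.   0.1]
```

```bash
python3 -m inch '[[-17,0,0,0,25],[-32,0,0,0,25],[-32,0,0,0,25],[-32,0,0,0,25],[-32,0,0,0,25]]' >/dev/null; python3 -m inch '[[-32,1,0,0,25],[-32,0,0,0,25],[-32,0,0,0,25],[-32,0,0,0,25],[-32,1,0,0,25]]' >/dev/null; python3 -m inch '[[-32,0,0,0,25],[-32,0,0,0,25],[-32,0,0,0,25],[-32,0,0,0,25],[-32,1,0,0,25]]' >/dev/null; python3 -m inch '[[-20,0,0,0,25],[-12,0,0,0,25],[0,0,0,0,25],[0,0,0,0,25]]' >/dev/null; python3 g.py 512.9 -219 43 1.626
```

```text
t 16.4 pos [ 510.2 -218.7  199.4] rpy [-3.141 -0.     1.627] shift [ -0.5   2.7 156.4] spin 0.001 j7 0.63 gap 35.6 gf 19.9 F [-0.7 -0.1 -0.5]
```

```bash
python3 -m inch '[[0,2,30,0,25],[0,1,40,0,25],[0,0,40,0,25],[0,0,25,0,25],[0,0,10,0,25]]' >/dev/null; python3 -m inch '[[0,0,6,0,25],[0,0,0,0,25],[0,0,0,0,25]]'>/dev/null; python3 g.py 512.9 -219 42 1.626; python3 - <<'E'
from h import *
a=[]
for n,x,y in(("top",380,160),("scene",180,150)):
    im=bot.snapshot(n)["image"];a.append(cv2.resize(im[y:y+100,x:x+100],None,fx=4,fy=4,interpolation=cv2.INTER_CUBIC))
cv2.imwrite("pics/p3.png",np.hstack(a))
E
```

```text
t 17.2 pos [ 514.1 -219.3   49.7] rpy [3.14  0.    1.626] shift [ 0.3 -1.2  7.7] spin 0.0 j7 0.76 gap 36.0 gf 19.9 F [-0.4 -0.3 -0.1]
```

View pics/p3.png

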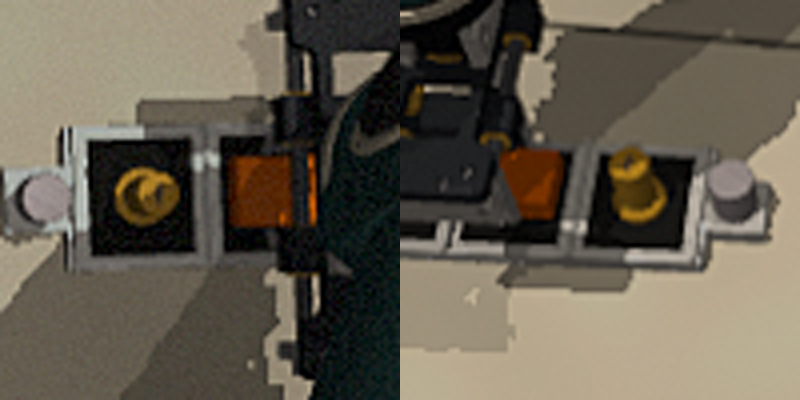

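The plug stands upright, centred in its bay with its foot at (142,195) in the top half. The cover is square over the second bay, with its visible edge from (230,157) to (230,225). I lower the cover.

```bash
python3 -m inch '[[0,-1,4,0,25],[0,0,1,0,25],[0,0,0,0,25]]'|grep -E "ee_pos|wrist"; for i in 1; do python3 -m inch '[[0,0,1,0,25],[0,0,0,0,25]]'|grep -E "ee_pos|wrist"; done; python3 -m inch '[[0,0,1,0,25],[0,0,0,0,25]]'|grep -E "ee_pos|wrist"
```

```text
ee_pos: [0.5123, -0.2192, 0.0434]
wrist_force: [-0.3, -0.5, -0.2]
ee_pos: [0.5124, -0.2193, 0.0424]
wrist_force: [0.2, 0.7, -0.9]
ee_pos: [0.5125, -0.2194, 0.0417]
wrist_force: [-1.6, 0.1, 4.4]
```

```bash
python3 -m inch '[[0,0,0,0,45],[0,0,0,0,60],[0,0,0,0,60],[0,0,0,0,60]]'; python3 -m inch '[[0,0,-20,0,60],[0,0,-40,0,60],[0,0,-50,0,60],[0,0,-45,0,60],[0,0,0,0,60]]' >/dev/null; python3 g.py 502 209 180 2.011
```

```text
time_s: 18.4
ee_pos: [0.5124, -0.2193, 0.0414]
orientation: [-3.142, 0.0, 1.626]
wrist_force: [-0.2, -0.2, -0.4]
finger_gap: 0.63
grasp_force: 0.0
t 18.9 pos [ 514.5 -220.4  201.9] rpy [3.134e+00 2.000e-03 1.625e+00] shift [429.5  10.8  21.1] spin -0.386 j7 0.63 gap 60.2 gf 0.0 F [-0.2 -0.6 -0.8]
```

```bash
python3 -m inch '[[20,1,0,0,60],[32,1,0,0,60],[32,1,0,0,60],[32,0,0,0,60],[32,0,0,0,60]]' >/dev/null; python3 -m inch '[[32,1,0,0,60],[32,1,0,0,60],[32,0,0,0,60],[32,0,0,0,60],[32,0,0,0,60]]' >/dev/null; python3 -m inch '[[32,1,0,0,60],[32,1,0,0,60],[32,0,0,0,60],[26,0,0,0,60],[0,0,0,0,60]]' >/dev/null; python3 -m inch '[[0,0,5,-0.13,60],[0,0,5,-0.13,60],[0,0,5,-0.126,60],[0,0,0,0,60],[0,0,0,0,60]]' >/dev/null; python3 g.py 502 209 72.5 2.011
```

```text
t 20.9 pos [495.9 209.8 181.5] rpy [-3.141  0.     2.007] shift [ -3.3   5.2 109. ] spin -0.004 j7 0.11 gap 60.1 gf 0.0 F [ 0.3  0.1 -0. ]
```

```bash
python3 -m inch '[[-1,2,35,0,60],[-1,2,30,0,60],[-1,1,15,0,60],[0,0,0,0,60],[0,0,0,0,60]]' >/dev/null; python3 g.py 502 209 73 2.011; python3 - <<'E'
from h import *
a=[]
for n,x,y in(("top",190,160),("scene",350,150)):
    im=bot.snapshot(n)["image"];a.append(cv2.resize(im[y:y+100,x:x+100],None,fx=4,fy=4,interpolation=cv2.INTER_CUBIC))
cv2.imwrite("pics/p4.png",np.hstack(a))
E
```

```text
t 21.4 pos [502.  209.9 102.4] rpy [3.141 0.    2.01 ] shift [-0.8 -0.4 29.4] spin -0.001 j7 0.17 gap 59.9 gf 0.0 F [ 0.4 -0.3  1.4]
```

View pics/p4.png

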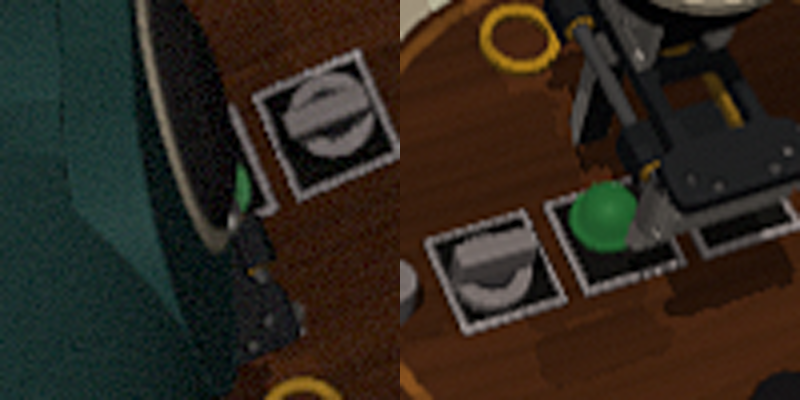

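The fingertips at (578,142) and (635,248) in the scene half straddle the lens at (605,215), allowing for height. I descend and grip.

```bash
python3 -m inch '[[-1,0,15,0,60],[0,0,10,0,60],[0,0,4,0,60],[0,0,0,0,60],[0,0,0,0,60]]' >/dev/null; python3 g.py 502 209 73 2.011; python3 -m inch '[[0,0,0,0,45],[0,0,0,0,35],[0,0,0,0,25],[0,0,0,0,22],[0,0,0,0,22]]' 12 >/dev/null; python3 -m inch '[[0,0,0,0,22],[0,0,0,0,22],[0,0,0,0,22]]'; python3 g.py 502 209 73 2.011
```

```text
t 22.0 pos [502.1 208.9  72.5] rpy [-3.141  0.     2.012] shift [ 0.1 -0.  -0.5] spin 0.001 j7 0.19 gap 60.1 gf 0.0 F [ 0.1 -0.6  0.3]
time_s: 22.8
ee_pos: [0.502, 0.209, 0.0725]
orientation: [3.142, 0.0, 2.012]
wrist_force: [-1.1, -0.6, 3.9]
finger_gap: 0.314
grasp_force: 12.0
t 22.8 pos [502.  209.   72.5] rpy [3.142 0.    2.012] shift [ 0.  -0.  -0.5] spin 0.001 j7 0.19 gap 29.5 gf 12.0 F [-1.1 -0.6  3.9]
```

```bash
python3 -m inch '[[0,0,-3,0,22],[0,0,-10,0,22],[0,0,-30,0,22],[0,0,-40,0,22],[0,0,-40,0,22]]' 20 >/dev/null; python3 -m inch '[[0,0,-5,0.128,22],[0,0,0,0.128,22],[0,0,0,0.128,22],[0,0,0,0,22],[0,0,0,0,22]]'; python3 g.py 516.8 -288.6 70 1.626
```

```text
time_s: 23.8
ee_pos: [0.5019, 0.209, 0.2008]
orientation: [3.141, 0.0, 1.632]
wrist_force: [-1.7, 1.0, -0.6]
finger_gap: 0.312
grasp_force: 20.0
t 23.8 pos [501.9 209.  200.8] rpy [3.141 0.    1.632] shift [-497.6  -15.5  130.9] spin 0.006 j7 -0.24 gap 29.4 gf 20.0 F [-1.7  1.  -0.6]
```

```bash
python3 -m inch '[[-17,0,0,0.006,22],[-32,-1,0,0,22],[-32,-1,0,0,22],[-32,-1,0,0,22],[-32,-1,0,0,22]]' >/dev/null; python3 -m inch '[[-32,-1,0,0,22],[-32,-1,0,0,22],[-32,-1,0,0,22],[-32,-1,0,0,22],[-32,-1,0,0,22]]' >/dev/null; python3 -m inch '[[-32,-1,0,0,22],[-32,-1,0,0,22],[-32,-1,0,0,22],[-32,-1,0,0,22],[-32,0,0,0,22]]' >/dev/null; python3 -m inch '[[-20,0,0,0,22],[-12,0,0,0,22],[0,0,0,0,22],[0,0,0,0,22]]' >/dev/null; python3 g.py 516.8 -288.6 45 1.626
```

```text
t 25.7 pos [ 514.3 -287.4  200.4] rpy [-3.141 -0.     1.623] shift [ -1.4   2.5 155.4] spin -0.003 j7 0.76 gap 29.3 gf 20.0 F [-0.4  1.1 -0.2]
```

```bash
python3 -m inch '[[-1,2,30,0,22],[0,1,40,0,22],[0,0,40,0,22],[0,0,25,0,22],[0,0,10,0,22]]' >/dev/null; python3 -m inch '[[0,0,5,0,22],[0,0,0,0,22],[0,0,0,0,22]]'>/dev/null; python3 g.py 516.8 -288.6 45 1.626
```

```text
t 26.5 pos [ 518.2 -289.    51.8] rpy [3.140e+00 1.000e-03 1.622e+00] shift [ 0.5 -1.4  6.8] spin -0.004 j7 0.87 gap 29.5 gf 20.0 F [-0.  -0.2  1. ]
```

```bash
python3 -m inch '[[0,-1,3,0,22],[0,0,1,0,22],[0,0,0,0,22]]'|grep -E "ee_pos|wrist"; python3 -m inch '[[0,0,1,0,22],[0,0,0,0,22]]'|grep -E "ee_pos|wrist"; python3 -m inch '[[0,0,1,0,22],[0,0,0,0,22]]'|grep -E "ee_pos|wrist"
```

```text
ee_pos: [0.5165, -0.289, 0.0467]
wrist_force: [-0.2, 1.0, -0.7]
ee_pos: [0.5165, -0.289, 0.0455]
wrist_force: [-0.5, 0.6, -0.1]
ee_pos: [0.5166, -0.289, 0.0446]
wrist_force: [-1.0, 0.6, 2.1]
```

```bash
python3 -m inch '[[0,0,0,0,38],[0,0,0,0,55],[0,0,0,0,55],[0,0,0,0,55]]'; python3 -m inch '[[0,0,-20,0,50],[0,0,-40,0,50],[0,0,-50,0,50],[0,0,-45,0,50],[0,0,0,0,50]]' >/dev/null; python3 g.py 541.5 149.3 180 1.96; python3 - <<'E'
from h import *
a=[]
for n,x,y in(("top",250,165),("scene",345,185)):
    im=bot.snapshot(n)["image"];a.append(cv2.resize(im[y:y+50,x:x+50],None,fx=8,fy=8,interpolation=cv2.INTER_CUBIC))
cv2.imwrite("pics/p5.png",np.hstack(a))
E
```

```text
time_s: 27.6
ee_pos: [0.5165, -0.289, 0.0445]
orientation: [-3.142, 0.0, 1.622]
wrist_force: [-0.3, -0.2, 0.4]
finger_gap: 0.579
grasp_force: 0.0
t 28.1 pos [ 518.3 -290.4  205.2] rpy [3.134e+00 3.000e-03 1.621e+00] shift [438.1  45.2  24.1] spin -0.339 j7 0.77 gap 50.0 gf 0.0 F [-0.4 -0.7 -0.5]
```

View pics/p5.png

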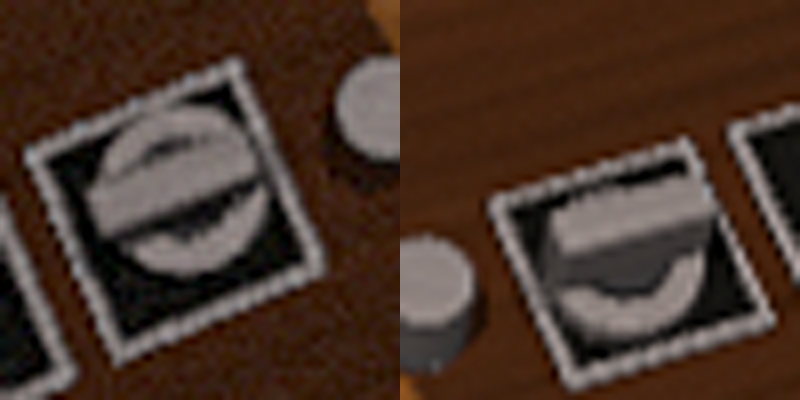

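Crop of the knob: in the top half the bar's lower edge runs from (108,235) to (260,183), about 0.075 rad off the row. In the scene half it is 0.055 rad off, so the bar's yaw is about 1.945.

```bash
python3 -m inch '[[20,3,0,0,50],[32,4,0,0,50],[32,3,0,0,50],[32,3,0,0,50],[32,3,0,0,50]]' >/dev/null; python3 -m inch '[[32,3,0,0,50],[32,3,0,0,50],[32,3,0,0,50],[32,3,0,0,50],[32,3,0,0,50]]' >/dev/null; python3 -m inch '[[32,3,0,0,50],[32,4,0,0,50],[32,3,0,0,50],[32,4,0,0,50],[2,0,0,0,50]]' >/dev/null; python3 -m inch '[[0,0,5,-0.108,50],[0,0,5,-0.108,50],[0,0,5,-0.108,50],[0,0,0,0,50],[0,0,0,0,50]]' >/dev/null; python3 g.py 541.5 149.3 78 1.945
```

```text
t 30.2 pos [538.8 150.1 183.9] rpy [-3.14   0.     1.942] shift [ -1.7   2.3 105.9] spin -0.003 j7 0.21 gap 50.2 gf 0.0 F [-1.1  0.8 -0.2]
```

```bash
python3 -m inch '[[-1,1,35,0,50],[-1,1,35,0,50],[0,0,15,0,50],[0,0,8,0,50],[0,0,0,0,50]]' >/dev/null; python3 -m inch '[[0,0,0,0,50],[0,0,0,0,50]]' >/dev/null; python3 g.py 541.5 149.3 78.5 1.945
```

```text
t 30.9 pos [542.3 149.9  92.7] rpy [ 3.14  -0.     1.946] shift [-0.2 -1.  14.2] spin 0.001 j7 0.28 gap 50.1 gf 0.0 F [ 0.1 -1.3  0.6]
```

```bash
python3 -m inch '[[0,-1,9,0,50],[0,0,5,0,50],[0,0,0,0,50],[0,0,0,0,50]]' >/dev/null; python3 g.py 541.5 149.3 78.5 1.945;  python3 -m inch '[[0,0,0,0,35],[0,0,0,0,25],[0,0,0,0,15],[0,0,0,0,8],[0,0,0,0,8]]' 12 >/dev/null; python3 -m inch '[[0,0,0,0,8],[0,0,0,0,8],[0,0,0,0,8]]' 25; python3 g.py 541.5 149.3 78.5 1.945
```

```text
t 31.3 pos [540.7 149.2  77.3] rpy [-3.141  0.     1.946] shift [-0.2  0.8 -1.2] spin 0.001 j7 0.29 gap 49.7 gf 0.0 F [-0.3 -0.2 -0.4]
time_s: 32.1
ee_pos: [0.5408, 0.1493, 0.0775]
orientation: [3.142, 0.0, 1.946]
wrist_force: [0.7, 0.8, 1.3]
finger_gap: 0.145
grasp_force: 25.0
t 32.1 pos [540.8 149.3  77.5] rpy [3.142 0.    1.946] shift [-0.2  0.6 -1. ] spin 0.001 j7 0.29 gap 13.7 gf 25.0 F [0.7 0.8 1.3]
```

Gap 13.7 mm: the fingers are on the bar. I lift and carry it, aiming to place at z ≈ 49.5.

```bash
python3 -m inch '[[0,0,-3,0,8],[0,0,-10,0,8],[0,0,-30,0,8],[0,0,-40,0,8],[0,0,-40,0,8]]' 30 >/dev/null; python3 -m inch '[[0,0,-2,0.107,8],[0,0,0,0.107,8],[0,0,0,0.106,8],[0,0,0,0,8],[0,0,0,0,8]]'; python3 g.py 520.9 -358.4 70 1.626
```

```text
time_s: 33.1
ee_pos: [0.5407, 0.1493, 0.2028]
orientation: [3.141, 0.0, 1.629]
wrist_force: [-0.9, 1.2, -0.8]
finger_gap: 0.147
grasp_force: 30.0
t 33.1 pos [540.7 149.3 202.8] rpy [3.141 0.    1.629] shift [-505.7  -49.4  132.9] spin 0.003 j7 -0.08 gap 13.8 gf 30.0 F [-0.9  1.2 -0.8]
```

```bash
python3 -m inch '[[-17,-2,0,0.003,8],[-32,-3,0,0,8],[-32,-3,0,0,8],[-32,-3,0,0,8],[-32,-3,0,0,8]]' >/dev/null; python3 -m inch '[[-32,-3,0,0,8],[-32,-3,0,0,8],[-32,-3,0,0,8],[-32,-3,0,0,8],[-32,-3,0,0,8]]' >/dev/null; python3 -m inch '[[-32,-3,0,0,8],[-32,-3,0,0,8],[-32,-3,0,0,8],[-32,-3,0,0,8],[-32,-3,0,0,8]]' >/dev/null; python3 -m inch '[[-28,-3,0,0,8],[-12,-2,0,0,8],[0,0,0,0,8],[0,0,0,0,8]]' >/dev/null; python3 g.py 520.9 -358.4 50 1.626
```

```text
t 35.0 pos [ 518.  -357.   202.4] rpy [-3.141e+00 -1.000e-03  1.624e+00] shift [ -1.7   2.8 152.4] spin -0.002 j7 0.88 gap 13.5 gf 30.0 F [ 0.2  0.8 -2.6]
```

```bash
python3 -m inch '[[-1,2,30,0,8],[-1,1,40,0,8],[0,0,40,0,8],[0,0,25,0,8],[0,0,7,0,8]]' >/dev/null; python3 -m inch '[[0,0,4,0,8],[0,0,0,0,8],[0,0,0,0,8]]'>/dev/null; python3 g.py 520.9 -358.4 50 1.626
```

```text
t 35.8 pos [ 522.  -359.6   57.9] rpy [3.140e+00 1.000e-03 1.623e+00] shift [ 1.3 -1.   7.9] spin -0.003 j7 0.97 gap 13.9 gf 30.0 F [-0.2  0.2 -1.2]
```

```bash
python3 -m inch '[[1,-1,4,0,8],[0,0,1,0,8],[0,0,0,0,8]]'|grep -E "ee_pos|wrist"; python3 -m inch '[[0,0,1,0,8],[0,0,0,0,8]]'|grep -E "ee_pos|wrist"; python3 -m inch '[[0,0,1,0,8],[0,0,0,0,8]]'|grep -E "ee_pos|wrist"
```

```text
ee_pos: [0.5202, -0.3584, 0.0516]
wrist_force: [-0.7, 0.4, -1.6]
ee_pos: [0.5202, -0.3585, 0.0505]
wrist_force: [-0.1, 0.8, -1.1]
ee_pos: [0.5202, -0.3586, 0.0495]
wrist_force: [0.8, -0.3, 0.3]
```

```bash
python3 -m inch '[[0,0,1,0,8],[0,0,0,0,8]]'|grep -E "ee_pos|wrist"
```

```text
ee_pos: [0.5203, -0.3586, 0.0495]
wrist_force: [-5.5, 4.7, 17.6]
```

Firm contact. I release, retreat toward the turntable side and check.

```bash
python3 -m inch '[[0,0,-1,0,8],[0,0,0,0,20],[0,0,0,0,45],[0,0,0,0,45],[0,0,0,0,45]]'; python3 -m inch '[[0,0,-20,0,45],[0,0,-40,0,45],[0,0,-50,0,45],[0,0,-40,0,45],[0,0,0,0,45]]' >/dev/null; python3 -m inch '[[30,0,0,0,45],[40,0,0,0,45],[40,0,0,0,45],[40,0,0,0,45],[40,0,0,0,45]]' >/dev/null; python3 -m inch '[[40,0,0,0,45],[40,0,0,0,45],[40,0,0,0,45],[40,0,0,0,45],[0,0,0,0,45]]' >/dev/null; python3 - <<'E'
from h import *
a=[]
for n,x,y in(("top",380,160),("scene",120,150)):
    s=bot.snapshot(n);im=s["image"];a.append(cv2.resize(im[y:y+75,x:x+160],None,fx=4,fy=4,interpolation=cv2.INTER_CUBIC))
cv2.imwrite("pics/p6.png",np.vstack(a))
E
```

```text
time_s: 37.2
ee_pos: [0.5202, -0.3585, 0.0494]
orientation: [-3.141, 0.0, 1.623]
wrist_force: [-0.3, 1.2, -0.1]
finger_gap: 0.431
grasp_force: 0.0
```

View pics/p6.png

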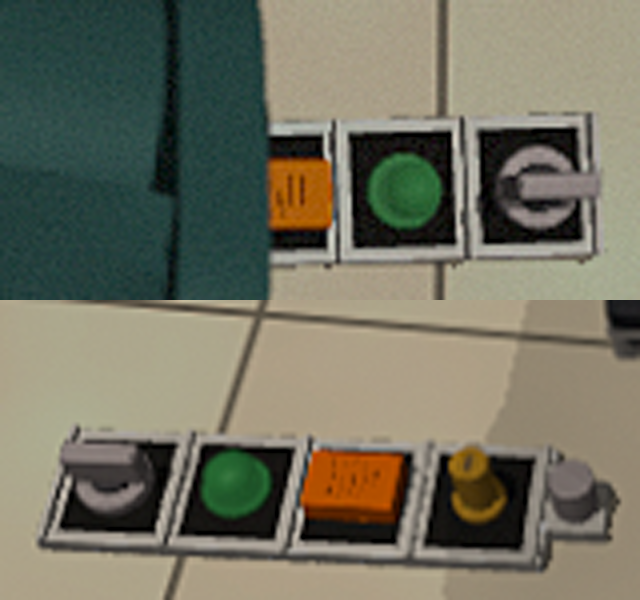

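All four are upright and in order. In the scene half the knob is at (110,490), the lens at (235,483), the cover at (355,485) and the plug at (478,505). The cover sits a little toward the lens, so I check offsets.

```bash
python3 - <<'E'
from h import *
c=bot.snapshot("scene");t=bot.snapshot("top")
S=lambda x,y,z:onz(c,(x+.5)/4-.5+120,(y-300+.5)/4-.5+150,z)
T=lambda x,y,z:onz(t,(x+.5)/4-.5+380,(y+.5)/4-.5+160,z)
th=1.6265;u=np.array([np.cos(th),np.sin(th)]);v=np.array([-u[1],u[0]])
def r(k,p,o):
    d=(p[:2]-np.array(o))*1e3;print(k,np.round(p[:2]*1e3,1),"rack",round(d@u,1),round(d@v,1))
# rack centre per camera = mean of that camera's bay centres
sc=(.51458,-.25215);tc=(.5152,-.25512)
q=np.mean([S(*p,.030) for p in((308,450),(405,454),(400,514),(303,508))],0);r("cover S",q,sc)
r("plug foot S",S(480,505,.018),sc);r("plug top S",S(468,463,.054),sc)
r("lens flange T",T(405,190,.017),tc);r("knob skirt T",T(539,187,.022),tc);r("lens S",S(235,483,.026),sc);r("knob skirt S",S(112,488,.022),sc)
r("cover right edge T",T(332,193,.030),tc)
E
python3 g.py 500 0 200
```

```text
cover S [ 512.9 -215.1] rack 37.1 -0.4
plug foot S [ 513.7 -144.9] rack 107.1 -5.1
plug top S [ 508.6 -147. ] rack 105.4 0.1
lens flange T [ 516.2 -290.1] rack -35.0 0.9
knob skirt T [ 519.7 -360.7] rack -105.7 1.4
lens S [ 518.9 -283.4] rack -31.5 -2.6
knob skirt S [ 527.5 -354.8] rack -103.2 -7.2
cover right edge T [ 513.  -246.6] rack 8.6 1.8
t 38.9 pos [501.9  -9.9 199.4] rpy [-3.141  0.     1.622] shift [10.  -1.4 -0.6] spin 0 j7 0.18 gap 45.3 gf 0.0 F [-0.6 -0.4 -1.3]
```

All parts are within a few mm of their bay centres, so I hand in.

```bash
python3 -c "from rig import bot;print(bot.hand_in())"
```

```text
the job is handed in; nothing more can be done
None
```

I moved all four parts to the rack in reverse order (plug beside the post, then cover, lens and knob), all upright, released and measured within about 8 mm of their bay centres, and handed in the job at about 39 s; no verdict came back.

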